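# Hold the new front against a freezer basket for the fitter

## Task

Take the wide drawer front (the one as wide as the wire basket, not the narrow one) out of the wooden rack and press it flat against both steel tabs at the open end of the wire basket, upright, flush with the tabs' outer edges and lower ends. The basket gives on its spring: push steadily with about 10 newtons, so that it goes back about 12 mm, never to the end of its travel, and finish while still gripping and pressing the front there, so that the fitter can screw it on. Leave the narrow front and everything else on the worktop where they are.

Things in the scene. Friction and masses are not known exactly. Their poses are not given: they have to be found in the camera images.
- front_wide: the wide white drawer front, a flat slab 16 mm thick, 260 mm wide, 100 mm high, about 0.3 kg, both faces alike. Origin: centre of its underside. x: through its thickness, y: along its width, z: up its height. At the start it stands upright in one of the rack's two slots
- front_narrow: the narrow white drawer front, 16 mm thick, 180 mm wide, 100 mm high, standing in the other slot; origin and axes as for the wide one. Not to be moved
- rack: plywood rack, fixed, 170 (x) x 200 (y) x 30 mm high; origin: centre of its underside. Two slots run along its y at x = -50 and +50 mm, 19 mm wide and 22 mm deep (slot floor 8 mm above the worktop); their ends are open. Lift a front straight up to take it out
- mount (a point): point on the wire basket, in the plane of the tabs' front faces, midway between them, at their lower ends (30 mm above the worktop). x: horizontal, the way to push, into the basket; y: along the row of tabs; z: up. It moves with the basket. Rightly placed, the wide front's origin lies at this point less half its thickness (8 mm) in x
- tab_left (a point): upright flat steel tab on the basket's open end, 26 mm wide, 100 mm high (30 to 130 mm above the worktop), 4 mm thick; at +y of the mount point. This point: middle of its front face's lower end, 117 mm from the mount point in y. The outer edges of the two tabs are 260 mm apart, as wide as the wide front
- tab_right (a point): the same point of the same kind of tab at -y of the mount point
- basket (a joint): how far the wire basket (open at the tabs' end and at the top, 250 mm wide, 220 deep, floor 32 and rim 128 mm above the worktop: a finger fits inside) is pushed back on its spring runner, in m along +x of the mount point: 0 at rest, 0.03 at the end of travel. The spring pushes back with 0.8 N per mm from zero (10 N at 12.5 mm)
- screwdriver: screwdriver, 190 mm long, lying on the worktop. A bystander
- screw_tray: small open grey tray, 75 x 60 x 30 mm. Origin: centre of its underside. A bystander
- mug: white mug, 80 mm wide, 90 mm high. Origin: centre of its underside. A bystander
- pack_brown: brown wrapped freezer pack, 130 x 100 x 50 mm. Origin: centre of its underside. A bystander
- pack_white: white wrapped freezer pack, 130 x 100 x 45 mm. Origin: centre of its underside. A bystander
- cleaner: white plastic bottle, 60 mm in diameter, 170 mm high. Origin: centre of its underside. A bystander
- tape_measure: black tape measure, 70 x 35 x 65 mm. Origin: centre of its underside. A bystander

How it is judged:
By the outcome, as a careful person would: the job done as asked, in the order asked, and still so for the second after the job is handed in, while the arm keeps its last pose, push and grip.
It also fails if it takes over 42 s, if anything falls off the work surface, if the arm or the gripper's body presses on something with over 40 N, if the wrist force passes 120 N, or if a joint passes its speed limit or range.

## Robot

A 7-joint arm with a two-finger parallel gripper is mounted at the origin on the work surface. World frame = base frame: x ahead of the robot, y to its left, z up, the work surface at z = 0. Lengths are in mm, angles in rad, forces in N, time in s.
With the tool pointing down it reaches from about 400 to 875 mm from the base axis. Payload 4.4 kg.
Tool frame: the origin (TCP) lies between the finger pads; the fingertips stand 17 mm ahead of it and the grasp point (between the pads) lies 2 mm behind it; z points along the fingers, y is the line along which they close (so a half turn about z gives the same grasp; the last joint's range is limited). The gripper opens to 85 mm and grips with 20 to 120 N. Pads are 22 mm wide; open, the fingers measure 114 mm over their backs; the gripper's body (76 mm by 85 mm) begins 54 mm behind the grasp point. The pads swing forward as they close: fully open they stand 13 mm farther back than shut.
Start: joints at [1.122, 0.628, 0.038, 1.517, -0.027, 0.996, -0.02], TCP at [242.815, -602.958, 248.313] pointing down, gripper open.
Joint ranges: [-3.06, 3.06], [-0.37, 2.12], [-1.25, 1.32], [0.18, 2.47], [-1.1, 4.24], [0.23, 1.98], [-2.94, 2.94]. Speed limits (rad/s): [2.57, 2.57, 3.14, 3.14, 3.14, 3.14, 3.14].

## Interface

Orientations are given as [roll, pitch, yaw] about the fixed x, y, z axes, in that order (R = Rz(yaw) Ry(pitch) Rx(roll)).
In Python, from cell import sensors, get_image, ctrl gives the robot as it stands.
- The arm moves only by the tool send_rows, never from a script. Its argument "series" is a list of rows, each a list of 3 entries, a list of its own where there are three numbers: the finger opening in mm, from 0 to 85.4, then the shift along the world's x, y, z in units of 60 mm (1.0 is 60 mm), then the turn, a rotation vector about the world's x, y, z in units of 5 degrees (1.0 is 5 degrees). A call has 1 to 8 rows; each row shifts and turns the commanded pose from where the row before left it; what a row does not reach is not made up. A row lasts 1/8 s, in which the tool goes at most 62.5 mm and 10.7 degrees, less where a joint would pass 70% of its speed; a pose out of reach is approached as far as the arm can. A call is refused whole if a number of a shift passes 1 or a number of a turn 1, either way. A call with a gripper value outside its range is refused whole. The fingers move at their own pace and stop on an object; the grip force is fixed at half the most. Time passes only in rows, so rows that do not move let the fingers close. It gives the time, the measured TCP pose, the force, the opening and the grip force at its end, in the units of the state.
- sensors.read_state(): the state, without advancing time (a new reading comes with each control period).
- get_image(name): name is "side" or "top" or "wrist"; returns a dict with "img" (400x640x3 uint8, red, green, blue), "depth" (400x640 float32, mm along the optical axis (not along the pixel's ray), 0 where there is no reading), "vfov" (degrees; the focal length in pixels is half the picture's height over the tangent of half this angle, whatever the lens; pixels are square), "cx", "cy" (the principal point, pixels), "world_to_cam" (4x4, takes a point from world to camera coordinates). Camera axes: x right, y down, z forward; pixel columns grow to the right and rows downward; lengths in mm; the calibration is good to about 2 mm. A picture is of the moment at which its call begins.
- ctrl.finish_job(): hands the job in; it is judged then, once.
The state is a dict: "clock": time; "qpos": joint angles; "qd": joint speeds; "tau": joint torques, N m; "eef_pos": TCP position; "tool_rot": TCP orientation; "force": force on the tool from outside, world axes, zero at the start; "torque": the same for the moment, N m; "width": finger opening in mm; "gripper_force": force on a finger pad.
Only numpy, scipy, OpenCV 4.12 (cv2) and the standard library are available. Lean on these libraries where they do the work, as an engineer would, in place of code of your own. Each camera call takes 0.05 s, during which the arm holds its last target. There are 200 camera calls.

## Working session

There is one attempt and no reset: what is moved stays moved. The work goes in short steps, Python scripts to look and compute and a tool call to move; the robot and the scene stay as the last step left them, time stands still between calls to the robot, and variables do not carry over. Pictures are saved under pics/ and viewed, at most 10 in all, crops included, and the job is handed in when it is done.

Besides the shell and the picture viewer there is one more tool, called as a command line: name --argument value ..., lists and objects as JSON in quotes. send_rows: Moves the arm, as the interface text tells. Its arguments: {"type":"object","properties":{"series":{"type":"array"}},"required":["series"]}

```bash
mkdir -p pics
cat > h.py <<'E'
import numpy as np, cv2
from cell import sensors, get_image, ctrl
def snap(n):
    d=get_image(n); np.savez(f'pics/{n}.npz',**{k:np.array(v) for k,v in d.items()}); return d
def load(n): return np.load(f'pics/{n}.npz')
def cloud(d):
    h,w=d['depth'].shape; f=h/2/np.tan(np.radians(float(d['vfov']))/2)
    u,v=np.meshgrid(np.arange(w),np.arange(h)); z=d['depth'].astype(float)
    P=np.stack([(u-float(d['cx']))/f*z,(v-float(d['cy']))/f*z,z],-1)
    M=np.linalg.inv(d['world_to_cam']); Q=P@M[:3,:3].T+M[:3,3]; Q[z==0]=np.nan; return Q
E
python3 - <<'E'
from h import *
for n in('top','side'):
    d=snap(n); cv2.imwrite(f'pics/{n}1.png',d['img'][...,::-1]); print(n,d['vfov'],d['world_to_cam'])
s=sensors.read_state(); print(s)
E
```

```text
top 51.803290821828185 [[ 9.04633462e-03 -9.99957227e-01  1.92553202e-03  3.32170741e+01]
 [-9.92280221e-01 -9.21502967e-03 -1.23673144e-01  5.17935023e+02]
 [ 1.23685598e-01 -7.91878702e-04 -9.92321141e-01  1.21607388e+03]
 [ 0.00000000e+00  0.00000000e+00  0.00000000e+00  1.00000000e+00]]
side 46.8859212099534 [[-7.10944611e-01 -7.02991102e-01 -1.90071129e-02  4.00464893e+02]
 [-3.83347588e-01  4.10060498e-01 -8.27583841e-01  2.15675721e+02]
 [ 5.89578143e-01 -5.81079941e-01 -5.61020245e-01  1.25548336e+03]
 [ 0.00000000e+00  0.00000000e+00  0.00000000e+00  1.00000000e+00]]
{'clock': 0.1, 'qpos': array([ 1.12217636,  0.62928933,  0.03844948,  1.51826212, -0.0269793 ,
        0.99632234, -0.02000663]), 'qd': array([ 1.07463812e-04, -2.20656792e-03, -9.23423715e-04, -2.40264710e-03,
        9.55459123e-05, -2.04643649e-03, -2.24969299e-03]), 'tau': array([ 4.30049040e-03, -5.64526105e+01,  1.23092070e+00, -1.93971276e+01,
        1.12853866e-02,  5.46235489e-03,  4.72638317e-05]), 'eef_pos': array([ 242.61893746, -602.44187459,  247.45987196]), 'tool_rot': array([-3.13983012e+00,  4.00023183e-05,  3.82820945e-01]), 'force': array([ 0.18495813, -0.10441752, -0.76294206]), 'torque': array([-0.02027211,  0.04792362,  0.00579143]), 'gripper_force': 0.0, 'width': 85.40609238041726}
```

View pics/top1.png

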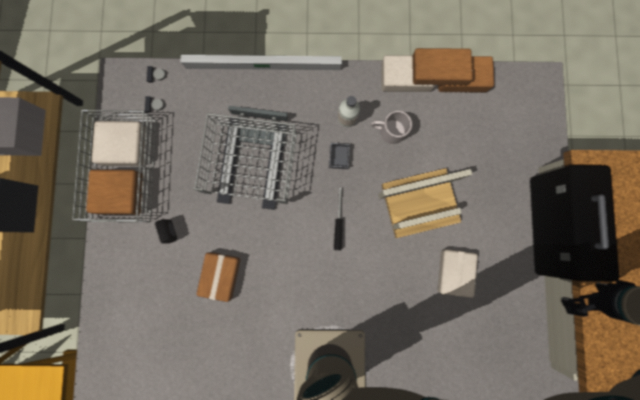

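View pics/side1.png

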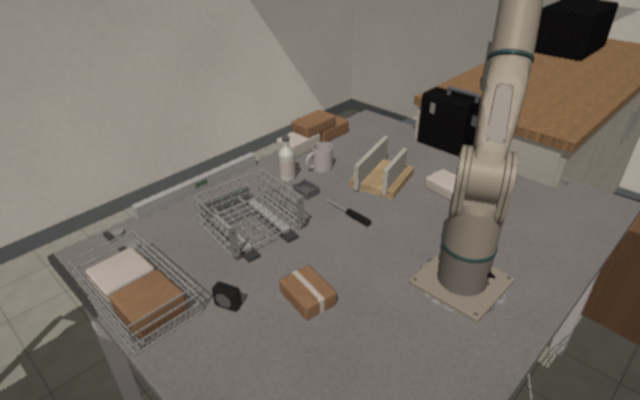

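The top view shows the rack at about (425,203), with the wide front in its far slot from (385,189) to (470,172) and the narrow front in the near slot. The basket is at about (257,160) and opens towards the robot. In the side view the tabs are near (234,238) and (300,213). I'll enlarge and use the depth.

Run:
```python
from h import *
t=load('top');s=load('side')
a=cv2.resize(t['img'][100:225,180:330],(720,600),interpolation=cv2.INTER_CUBIC)
b=cv2.resize(s['img'][160:280,180:330],(750,600),interpolation=cv2.INTER_CUBIC)
cv2.imwrite('pics/c1.png',a[...,::-1]);cv2.imwrite('pics/c2.png',b[...,::-1])
Q=cloud(t)
def rect(m,name):
    p=Q[m][:,:2].astype(np.float32); r=cv2.minAreaRect(p); print(name,len(p),r,np.median(Q[m][:,2]))
R=np.zeros(Q.shape[:2],bool); 
def reg(v0,v1,u0,u1,z0,z1):
    m=R.copy(); m[v0:v1,u0:u1]=1; return m&(Q[...,2]>z0)&(Q[...,2]<z1)
rect(reg(165,200,378,480,95,125),'wide top')
rect(reg(202,232,390,470,95,125),'narrow top')
rect(reg(165,245,375,480,22,38),'rack top')
rect(reg(180,215,190,320,100,150),'tabs?')
m=reg(180,215,190,320,60,150); print(np.c_[np.argwhere(m)[:,::-1],Q[m].round()][::4].astype(int).tolist())
Qs=cloud(s)
for (u0,u1,v0,v1) in [(222,248,222,258),(290,312,195,235)]:
    print('side',u0); 
    for v in range(v0,v1,4): print(v,[tuple(Qs[v,u].round().astype(int)) if np.isfinite(Qs[v,u,0]) else 0 for u in range(u0,u1,4)])
```

```text
wide top 539 ((535.8665161132812, -272.41107177734375), (16.70028305053711, 261.0157165527344), 14.147113800048828) 109.04731173885443
narrow top 369 ((433.88800048828125, -276.7986755371094), (16.146230697631836, 181.81141662597656), 14.142414093017578) 108.6797547662336
rack top 2815 ((485.9637145996094, -278.64056396484375), (170.14987182617188, 248.26763916015625), 14.338085174560547) 30.96060693002414
tabs? 105 ((518.5232543945312, 257.0381164550781), (259.9308166503906, 58.357269287109375), 84.04328918457031) 128.4421234338181
[[195, 180, 532, 383, 129], [285, 180, 535, 131, 127], [195, 181, 530, 384, 125], [203, 181, 538, 378, 67], [288, 181, 541, 127, 62], [202, 182, 536, 381, 65], [288, 182, 538, 127, 65], [202, 183, 533, 381, 65], [195, 184, 521, 383, 126], [285, 184, 523, 130, 129], [198, 185, 523, 384, 95], [286, 185, 525, 130, 95], [198, 186, 519, 383, 97], [286, 186, 522, 130, 92], [196, 187, 513, 381, 121], [202, 187, 521, 380, 66], [287, 187, 523, 129, 66], [196, 188, 509, 378, 131], [201, 188, 518, 384, 61], [287, 188, 521, 130, 62], [196, 189, 506, 377, 134], [200, 
[... 5691 characters left out ...]
.int64(42)), (np.int64(507), np.int64(110), np.int64(2)), (np.int64(498), np.int64(100), np.int64(1)), (np.int64(487), np.int64(93), np.int64(3))]
227 [(np.int64(488), np.int64(178), np.int64(33)), (np.int64(514), np.int64(139), np.int64(-2)), (np.int64(499), np.int64(135), np.int64(4)), (np.int64(493), np.int64(124), np.int64(1)), (np.int64(480), np.int64(118), np.int64(4)), (np.int64(471), np.int64(109), np.int64(3))]
231 [(np.int64(492), np.int64(176), np.int64(14)), (np.int64(483), np.int64(168), np.int64(15)), (np.int64(487), np.int64(147), np.int64(1)), (np.int64(477), np.int64(139), np.int64(2)), (np.int64(465), np.int64(133), np.int64(4)), (np.int64(458), np.int64(122), np.int64(2))]
```

View pics/c1.png

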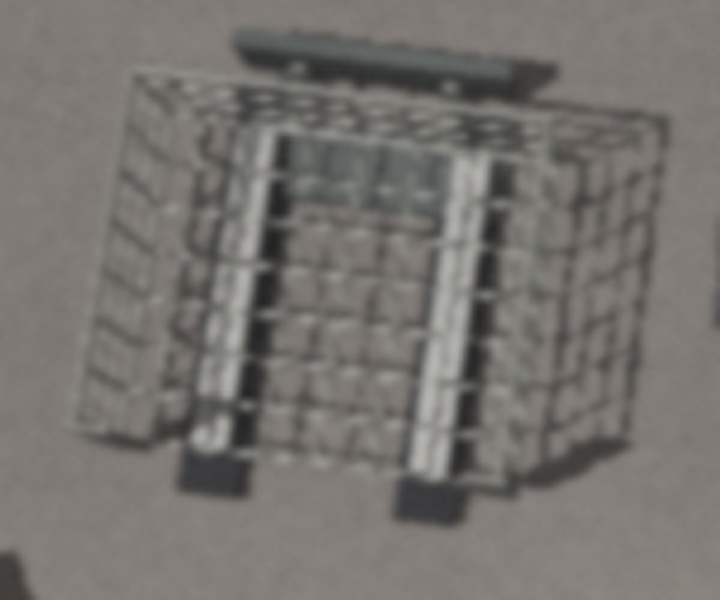

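View pics/c2.png

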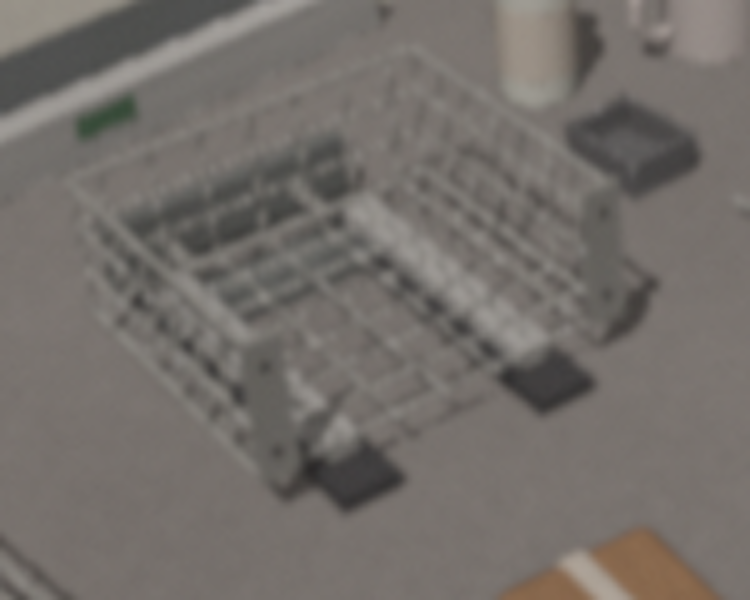

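The crops show the tabs edge-on in the top view, at about (200,189) and (284,200). In the side view their faces are near (236,242) and (300,210). I'll fit the tab plane from both depth clouds.

```bash
cat >> h.py <<'E'
def tabs(names=('top','side'),x0=0):
    for n in names:
        Q=cloud(load(n)).reshape(-1,3); Q=Q[np.isfinite(Q[:,0])]
        a=np.array([507.,374]);b=np.array([478.,142])
        for it in range(4):
            e=(a-b)/np.linalg.norm(a-b); nx=np.array([e[1],-e[0]]); m=(a+b)/2
            s=(Q[:,:2]-m)@nx; t=(Q[:,:2]-m)@e
            k=(np.abs(s)<6)&(Q[:,2]>40)&(Q[:,2]<126)
            A=Q[k&(abs(t-117)<16)];B=Q[k&(abs(t+117)<16)]
            a=np.median(A,0)[:2];b=np.median(B,0)[:2]
        tt=np.sort(np.r_[t[k&(abs(t)<145)&(abs(t)>85)]])
        print(n,len(A),len(B),'L',a,'R',b,'yaw',np.degrees(np.arctan2(nx[1],nx[0])),'t ends',tt[:3]+0,tt[-3:],'m',m, 'inner',tt[tt<0][-3:],tt[tt>0][:3], 'std s',s[k&(abs(abs(t)-117)<16)].std())
E
python3 - <<'E'
from h import *
tabs()
for n in('side',):
    Q=cloud(load(n)).reshape(-1,3);Q=Q[np.isfinite(Q[:,0])]
    k=(abs(Q[:,0]-536)<45)&(abs(Q[:,1]+272)<150)&(Q[:,2]>40)&(Q[:,2]<125)
    print(cv2.minAreaRect(Q[k&(Q[:,2]>104)][:,:2].astype(np.float32)),np.percentile(Q[k][:,2],[99,100]))
E
```

```text
top 34 25 L [505.49889881 368.24862206] R [477.47867473 138.9851681 ] yaw -6.9680438139029395 t ends [-123.72758477 -123.657927   -123.63311118] [132.96843681 135.28339649 136.18183311] m [491.48878677 253.61689508] inner [-99.09552233 -99.07823266 -98.80864896] [109.6349506  109.99556622 110.18444056] std s 1.2049059156587547
side 219 174 L [505.65437223 374.52919362] R [477.78280482 142.43521161] yaw -6.847711035897386 t ends [-133.9301186  -132.42598033 -131.36376454] [129.71076939 131.02958212 131.0902341 ] m [491.71858853 258.48220262] inner [-103.91330492 -103.28524353 -102.81714246] [101.47647979 101.81748133 101.98734579] std s 1.9527991906226463
((534.7236328125, -271.8447570800781), (20.144012451171875, 260.0724792480469), 14.714834213256836) [114.07197126 115.83334752]
```

send_rows --series '[[50, [0.6, 0.65, 0], [0, 0, 1]], [50, [0.6, 0.65, 0], [0, 0, 1]], [50, [0.6, 0.65, 0], [0, 0, 1]], [50, [0.6, 0.65, 0], [0, 0, 1]], [50, [0.6, 0.65, 0], [0, 0, 1]], [50, [0.6, 0.65, 0], [0, 0, 1]], [50, [0.6, 0.65, 0], [0, 0, 1]], [50, [0.6, 0.65, 0], [0, 0, 1]]]'

```text
clock: 1.1
eef_pos: [531.6, -289.6, 248.0]
tool_rot: [-3.141, 0.0, 1.084]
force: [-0.1, -0.3, -0.5]
width: 50.5
gripper_force: 0.0
```

send_rows --series '[[50, [0.1, 0.3, 0], [0, 0, 1]], [50, [0, 0, 0], [0, 0, 1]], [50, [0, 0, 0], [0, 0, 1]], [50, [0, 0, 0], [0, 0, 1]], [50, [0, 0, 0], [0, 0, 1]], [50, [0, 0, 0], [0, 0, 1]], [50, [0, 0, 0], [0, 0, 1]], [50, [0, 0, 0], [0, 0, 1]]]'

```text
clock: 2.1
eef_pos: [536.4, -272.9, 247.8]
tool_rot: [-3.141, -0.001, 1.782]
force: [-0.0, -0.3, 0.5]
width: 50.2
gripper_force: 0.0
```

Run:
```python
from h import *
s=sensors.read_state(); print(s['clock'],s['eef_pos'],np.degrees(s['tool_rot']),s['qpos'].round(2),s['width'],s['force'])
print('todo/60',(np.array([535.5,-272.2,66])-s['eef_pos'])/60,(104.2-np.degrees(s['tool_rot'][2]))/5)
d=snap('wrist');cv2.imwrite('pics/w1.png',d['img'][...,::-1])
Q=cloud(d);k=(Q[...,2]>95)&(Q[...,2]<125)&(abs(Q[...,0]-536)<45)
p=Q[k];print(len(p),cv2.minAreaRect(p[:,:2].astype(np.float32)) if len(p) else 0)
```

```text
2.1 [ 536.42392601 -272.91136541  247.82986667] [-1.79948051e+02 -3.72371030e-02  1.02090240e+02] [ 0.65  0.58 -0.35  1.65  0.23  0.96  0.42] 50.20264524852821 [-0.01825591 -0.33391502  0.45446063]
todo/60 [-0.01539877  0.01185609 -3.03049778] 0.42195208404533274
5672 ((534.1364135742188, -272.5280456542969), (16.236085891723633, 259.5673522949219), 14.122832298278809)
```

View pics/w1.png

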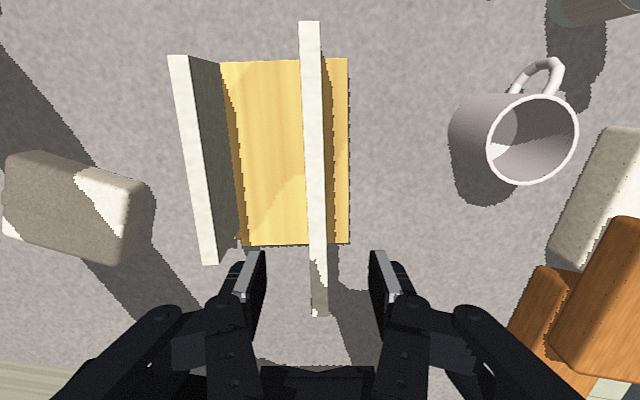

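The wrist view shows the wide front between the open fingers, from (308,20) to (320,315), with the mug well clear. Next I'll descend and grip.

send_rows --series '[[50, [-0.02, 0.01, -0.6], [0, 0, 0.42]], [50, [0, 0, -0.6], [0, 0, 0]], [50, [0, 0, -0.6], [0, 0, 0]], [50, [0, 0, -0.6], [0, 0, 0]], [50, [0, 0, -0.4], [0, 0, 0]], [50, [0, 0, -0.23], [0, 0, 0]], [50, [0, 0, 0], [0, 0, 0]]]'

```text
clock: 3.02
eef_pos: [535.1, -272.1, 65.7]
tool_rot: [-3.14, -0.001, 1.815]
force: [0.2, 0.2, -0.2]
width: 49.9
gripper_force: 0.0
```

send_rows --series '[[0, [0, 0, 0], [0, 0, 0]], [0, [0, 0, 0], [0, 0, 0]], [0, [0, 0, 0], [0, 0, 0]], [0, [0, 0, 0], [0, 0, 0]], [0, [0, 0, 0], [0, 0, 0]], [0, [0, 0, 0], [0, 0, 0]]]'

```text
clock: 3.78
eef_pos: [536.2, -272.7, 67.6]
tool_rot: [3.14, 0.001, 1.816]
force: [-0.2, -0.7, 6.8]
width: 15.2
gripper_force: 61.0
```

send_rows --series '[[0, [0, 0, 0.15], [0, 0, 0]], [0, [0, 0, 0.25], [0, 0, 0]], [0, [0, 0, 0.3], [0, 0, 0]], [0, [0, 0, 0.4], [0, 0, 0]], [0, [0, 0, 0.4], [0, 0, 0]], [0, [0, 0, 0.3], [0, 0, 0]], [0, [0, 0, 0], [0, 0, 0]], [0, [0, 0, 0], [0, 0, 0]]]'

```text
clock: 4.78
eef_pos: [535.0, -272.2, 174.0]
tool_rot: [-3.14, -0.001, 1.816]
force: [-0.7, -0.1, -2.4]
width: 15.3
gripper_force: 60.1
```

```bash
cat >> h.py <<'E'
def front():
    """in-hand front from top+side clouds: centre offset from TCP, yaw, top z"""
    s=sensors.read_state(); p=s['eef_pos']; yaw=s['tool_rot'][2]-np.pi/2
    print('clk',s['clock'],'tcp',p.round(1),'rpy',np.degrees(s['tool_rot']).round(2),'F',s['force'].round(1),'w',round(s['width'],1))
    for n in('top','side','wrist'):
        Q=cloud(snap(n)); d=Q-p; c,sn=np.cos(yaw),np.sin(yaw)
        x=d[...,0]*c+d[...,1]*sn; y=-d[...,0]*sn+d[...,1]*c; z=d[...,2]
        k=(abs(x)<18)&(abs(y)<150)&(z>-68)&(z<55)&((abs(y)>50)) # away from fingers
        if k.sum()<20: print(n,k.sum()); continue
        t=k&(z>34)&(z<50)
        r=cv2.minAreaRect(np.c_[x[t],y[t]].astype(np.float32)) if t.sum()>5 else 0
        print(n,k.sum(),'rect in hand frame',r,'y lim',np.percentile(y[k],[0.5,99.5]),'z lim',np.percentile(z[k],[.5,99.5]))
        for sg in(-1,1):
            m=k&(sg*y>60); e=[(round(float(np.median(z[m&(abs(y-q)<8)&(abs(x)<12)&(z>30)])),1)) for q in(sg*70,sg*95,sg*115) if (m&(abs(y-q)<8)&(z>30)).any()]
            print('   side',sg,'z',e)
        # face tilt: fit x vs z
        f=k&(z<28)&(z>-50)
        if f.sum()>50: 
            A=np.c_[z[f],y[f],np.ones(f.sum())]; q=np.linalg.lstsq(A,x[f],rcond=None)[0]; print('   face x=',q[2].round(2),'tilt deg z,y',np.degrees(q[:2]).round(2))
E
python3 -c "
from h import *
front()"
```

```text
clk 4.775 tcp [ 535.  -272.2  174. ] rpy [-1.7994e+02 -4.0000e-02  1.0403e+02] F [-0.7 -0.1 -2.4] w 15.3
top 316 rect in hand frame ((0.9952268600463867, 90.64151763916016), (80.68058013916016, 16.61435890197754), 89.96263122558594) y lim [ 50.93266785 131.02276987] z lim [-54.58846655  45.73616225]
   side -1 z []
   side 1 z [40.8, 41.3, 42.1]
   face x= -13.97 tilt deg z,y [0.34 5.22]
side 545 rect in hand frame ((-1.3893957138061523, 2.7437896728515625), (18.856016159057617, 259.5665283203125), 0.495137095451355) y lim [-129.97133416  132.58829128] z lim [-56.35862582  45.19442426]
   side -1 z [42.8, 34.2, 42.5]
   side 1 z [42.3, 42.2, 40.8]
   face x= -7.06 tilt deg z,y [-0.71  0.97]
wrist 13424 rect in hand frame ((-0.11428451538085938, 76.30690002441406), (16.391510009765625, 52.634849548339844), 0.09479278326034546) y lim [ 50.35556537 102.23527468] z lim [39.53474033 43.04285456]
   side -1 z []
   side 1 z [41.3, 41.4]
```

send_rows --series '[[0, [-0.25, 0.3, 0], [0, 0, -0.2]], [0, [-0.4, 0.5, 0], [0, 0, -0.35]], [0, [-0.45, 0.6, 0], [0, 0, -0.4]], [0, [-0.4, 0.65, 0], [0, 0, -0.4]], [0, [-0.25, 0.65, 0], [0, 0, -0.4]], [0, [-0.1, 0.65, 0], [0, 0, -0.4]], [0, [0, 0.65, 0], [0, 0, -0.4]], [0, [0, 0.65, 0], [0, 0, -0.4]]]'

```text
clock: 5.92
eef_pos: [424.5, 7.9, 174.3]
tool_rot: [-3.141, -0.0, 1.557]
force: [0.2, -0.2, -2.6]
width: 15.3
gripper_force: 60.0
```

send_rows --series '[[0, [0, 0.65, 0], [0, 0, -0.4]], [0, [0, 0.65, 0], [0, 0, -0.4]], [0, [0, 0.65, 0], [0, 0, -0.4]], [0, [0, 0.65, 0], [0, 0, 0]], [0, [0, 0.65, 0], [0, 0, 0]], [0, [0, 0.5, 0], [0, 0, 0]], [0, [0, 0.35, 0], [0, 0, 0]], [0, [0, 0.2, 0], [0, 0, 0]]]'

```text
clock: 6.92
eef_pos: [424.2, 265.9, 174.1]
tool_rot: [-3.141, -0.0, 1.455]
force: [0.4, -0.2, -3.4]
width: 15.2
gripper_force: 60.0
```

```bash
python3 -c "
from h import *
front();tabs()"
```

```text
clk 6.925 tcp [424.2 265.9 174.1] rpy [-179.96   -0.     83.38] F [ 0.4 -0.2 -3.4] w 15.2
top 247 rect in hand frame ((1.1033329963684082, -89.92298889160156), (16.273746490478516, 79.06082153320312), 0.06396472454071045) y lim [-129.47181962  -51.13238826] z lim [-55.96718968  46.35724761]
   side -1 z [41.3, 40.9, 41.5]
   side 1 z []
side 1754 rect in hand frame ((-1.0422515869140625, -0.4235687255859375), (261.5752868652344, 23.119096755981445), 89.6688232421875) y lim [-129.18176086  130.49647058] z lim [-55.86637456  44.93394531]
   side -1 z [40.8, 40.6, 42.2]
   side 1 z [40.4, 41.1, 41.2]
   face x= -6.69 tilt deg z,y [0.32 0.14]
wrist 13392 rect in hand frame ((-0.1489086151123047, 76.24890899658203), (16.42046546936035, 52.50521469116211), 0.08187813311815262) y lim [ 50.3119552  102.02881605] z lim [40.15676434 43.63169414]
   side -1 z []
   side 1 z [42.0, 42.0]
top 0 0 L [nan nan] R [nan nan] yaw nan t ends [] [] m [nan nan] inner [] [] std s nan
side 220 20 L [505.6447093  374.31032697] R [478.30202506 142.14598423] yaw -6.716952411186768 t ends [-131.31261268 -129.0020581  -126.05884846] [130.24500066 130.42304923 130.72032065] m [491.97336718 258.2281556 ] inner [-106.72963761 -106.34439171 -105.26601467] [102.2155982  102.38098897 102.59195025] std s 1.964852542910708
  return _methods._mean(a, axis=axis, dtype=dtype,
  ret = um.true_divide(
  ret = _var(a, axis=axis, dtype=dtype, out=out, ddof=ddof,
  arrmean = um.true_divide(arrmean, div, out=arrmean,
  ret = ret.dtype.type(ret / rcount)
```

send_rows --series '[[0, [0, 0, -0.3], [0, 0, -0.05]], [0, [0, 0, -0.5], [0, 0, 0]], [0, [0, 0, -0.4], [0, 0, 0]], [0, [0, 0, -0.21], [0, 0, 0]], [0, [0.3, -0.036, 0], [0, 0, 0]], [0, [0.33, -0.04, 0], [0, 0, 0]], [0, [0.2, -0.03, 0], [0, 0, 0]], [0, [0, 0, 0], [0, 0, 0]]]'

```text
clock: 8.07
eef_pos: [475.3, 257.6, 90.1]
tool_rot: [3.141, -0.0, 1.447]
force: [-0.2, 0.1, -2.9]
width: 15.4
gripper_force: 59.9
```

```bash
python3 -W ignore - <<'E'
from h import *
front();tabs(('side',))
s=load('side'); b=cv2.resize(s['img'][165:275,200:330],(780,660),interpolation=cv2.INTER_CUBIC)[:600]
cv2.imwrite('pics/c3.png',b[...,::-1])
t=load('top'); b=cv2.resize(t['img'][165:225,180:310],(780,360),interpolation=cv2.INTER_CUBIC)
cv2.imwrite('pics/c4.png',b[...,::-1])
E
```

```text
clk 8.075 tcp [475.3 257.6  90.1] rpy [ 1.7995e+02 -1.0000e-02  8.2920e+01] F [-0.2  0.1 -2.9] w 15.4
top 275 rect in hand frame ((5.372313499450684, -89.81047058105469), (79.4547348022461, 25.45048713684082), 89.49070739746094) y lim [-129.48242706  -50.22903268] z lim [-52.92473986  46.74830582]
   side -1 z [41.1, 41.2, 41.6]
   side 1 z []
   face x= -18.26 tilt deg z,y [  1.81 -10.43]
side 1646 rect in hand frame ((2.781881332397461, -0.817413330078125), (264.43646240234375, 30.31577491760254), 89.9898452758789) y lim [-130.56612324  131.39857781] z lim [-56.40974459  45.05314216]
   side -1 z [40.2, 41.6, 40.1]
   side 1 z [40.5, 41.0, 41.6]
   face x= -6.8 tilt deg z,y [0.23 0.9 ]
wrist 14292 rect in hand frame ((-2.3274974822998047, 76.43461608886719), (52.895896911621094, 16.465621948242188), 89.87782287597656) y lim [ 50.27047867 115.93136074] z lim [-48.88635185  43.2108752 ]
   side -1 z []
   side 1 z [41.5, 41.6]
   face x= 37.57 tilt deg z,y [  0.08 -11.76]
side 76 2 L [507.07059041 383.30359657] R [482.83291884 152.64028386] yaw -5.99852111111907 t ends [-140.94727506 -117.27818598 -114.6550556 ] [119.41031427 120.58533158 120.60367146] m [494.95175463 267.97194022] inner [-140.94727506 -117.27818598 -114.6550556 ] [110.48333261 110.74803024 110.92602197] std s 2.064657212704436
```

View pics/c3.png

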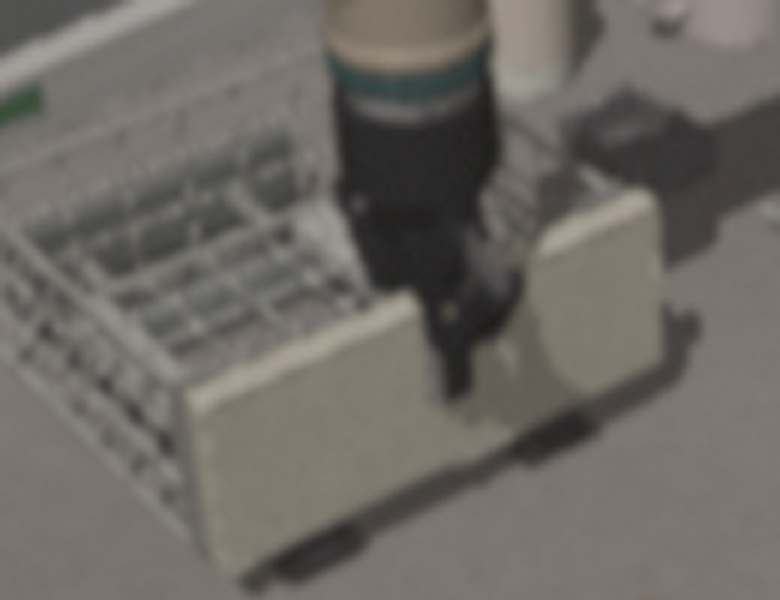

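The crop shows the front just ahead of the tabs, nearly lined up. The left tab's edge peeks out at about (186,400). I'll measure the lateral offset by gradient matching along the projected edges.

```bash
cp pics/side.npz pics/side_b.npz
cat >> h.py <<'E'
def proj(d,P):
    M=d['world_to_cam']; q=P@M[:3,:3].T+M[:3,3]; f=d['img'].shape[0]/2/np.tan(np.radians(float(d['vfov']))/2)
    return np.stack([q[:,0]/q[:,2]*f+float(d['cx']),q[:,1]/q[:,2]*f+float(d['cy'])],-1).astype(np.float32)
def prof(d,org,yaw,lo,hi,axis,base,rng):
    """mean colour along edge line; axis 'y': vertical edge z lo..hi swept in t ; 'z': edge along t lo..hi swept in z. returns mean grey per sweep"""
    ex=np.array([np.cos(yaw),np.sin(yaw),0]);ey=np.array([-ex[1],ex[0],0]);ez=np.array([0,0,1.])
    g=cv2.cvtColor(d['img'],cv2.COLOR_RGB2GRAY).astype(np.float32); L=np.linspace(lo,hi,60); out=[]
    for r in rng:
        P=org+(np.outer(L,ez)+(base+r)*ey if axis=='y' else np.outer(L,ey)+(base+r)*ez)
        p=proj(d,P); out.append(cv2.remap(g,p[None,:,0],p[None,:,1],cv2.INTER_LINEAR).mean())
    return np.array(out)
E
python3 - <<'E'
import subprocess
from h import *
a=dict(np.load('pics/side_b.npz'))
# reference picture of the basket before: the PNG 'side1.png' with the same calibration
r=dict(a); r['img']=cv2.imread('pics/side1.png')[...,::-1].copy()
R=np.arange(-12,12.1,1.); y0=np.radians(-6.85); mo=np.array([491.7,257.9,30.])
print('R',R.astype(int).tolist())
for nm,b in(('L out',130),('L in',104),('R in',-104),('R out',-130)):
    print('tab',nm,prof(r,mo,y0,20,90,'y',b,R).round(0).astype(int).tolist())
for lo,hi in((108,126),(-126,-108)):
    print('tab bottom',prof(r,mo,y0,lo,hi,'z',0,R).round(0).astype(int).tolist()); print('tab top',prof(r,mo,y0,lo,hi,'z',100,R).round(0).astype(int).tolist())
s=sensors.read_state(); yw=s['tool_rot'][2]-np.pi/2; p=s['eef_pos']-8*np.array([np.cos(yw),np.sin(yw),0])-[0,0,59.6]
for nm,b in(('L',130),('R',-130)): print('front',nm,prof(a,p,yw,10,90,'y',b,R).round(0).astype(int).tolist())
for lo,hi in((60,125),(-125,-60)):
    print('front bottom',prof(a,p,yw,lo,hi,'z',0,R).round(0).astype(int).tolist()); print('front top',prof(a,p,yw,lo,hi,'z',100,R).round(0).astype(int).tolist())
E
```

```text
R [-12, -11, -10, -9, -8, -7, -6, -5, -4, -3, -2, -1, 0, 1, 2, 3, 4, 5, 6, 7, 8, 9, 10, 11, 12]
tab L out [92, 93, 94, 94, 95, 95, 96, 96, 97, 97, 98, 99, 100, 101, 102, 103, 103, 104, 104, 105, 106, 107, 109, 110, 112]
tab L in [112, 113, 113, 113, 114, 115, 115, 115, 115, 114, 113, 110, 108, 105, 103, 100, 99, 98, 97, 96, 95, 94, 93, 93, 92]
tab R in [93, 94, 94, 95, 95, 96, 96, 97, 97, 98, 99, 100, 101, 102, 103, 104, 105, 106, 106, 106, 107, 108, 109, 110, 111]
tab R out [106, 107, 107, 107, 107, 107, 107, 107, 106, 106, 105, 104, 103, 101, 100, 99, 98, 97, 96, 96, 95, 94, 94, 93, 93]
tab bottom [85, 84, 83, 82, 82, 83, 84, 85, 87, 89, 90, 92, 94, 95, 96, 97, 97, 98, 98, 98, 98, 98, 98, 97, 97]
tab top [94, 95, 95, 96, 96, 97, 97, 98, 100, 102, 105, 108, 111, 114, 117, 120, 121, 122, 122, 122, 120, 119, 116, 114, 110]
tab bottom [82, 82, 83, 84, 85, 87, 89, 90, 92, 93, 94, 95, 96, 97, 97, 97, 98, 98, 98, 98, 98, 98, 97, 97, 96]
tab top [93, 94, 95, 95, 96, 97, 98, 99, 100, 102, 104, 107, 109, 112, 114, 115, 116, 116, 115, 113, 111, 109, 107, 104, 102]
front L [123, 123, 123, 123, 123, 123, 124, 125, 126, 127, 128, 128, 128, 127, 126, 123, 120, 117, 113, 110, 107, 105, 105, 105, 105]
front R [86, 86, 85, 85, 85, 85, 85, 87, 91, 94, 98, 102, 107, 112, 116, 118, 120, 121, 122, 123, 123, 123, 123, 123, 123]
front bottom [66, 64, 62, 61, 59, 58, 57, 57, 57, 59, 62, 65, 70, 76, 83, 89, 96, 102, 107, 111, 115, 118, 120, 121, 122]
front top [123, 123, 123, 123, 123, 122, 122, 122, 121, 122, 123, 126, 129, 134, 139, 144, 148, 153, 156, 158, 159, 159, 158, 157, 154]
front bottom [62, 61, 60, 60, 59, 60, 60, 61, 62, 63, 65, 67, 70, 73, 77, 81, 86, 90, 95, 99, 102, 106, 108, 110, 112]
front top [123, 123, 123, 122, 122, 121, 121, 121, 121, 122, 124, 127, 130, 135, 139, 144, 148, 152, 154, 156, 156, 156, 154, 151, 147]
```

The side camera is ambiguous by about 2 mm. The wrist camera is sharper, and it measured the front in the rack, so measuring the tabs with it too cancels its bias. I'll back off and rise for that view.

send_rows --series '[[0, [-0.4, 0.05, 0.1], [0, 0, 0]], [0, [-0.5, 0.06, 0.5], [0, 0, 0]], [0, [-0.2, 0.02, 0.6], [0, 0, 0]], [0, [0, 0, 0.6], [0, 0, 0]], [0, [0, 0, 0.5], [0, 0, 0]], [0, [0, 0, 0.2], [0, 0, 0]], [0, [0, 0, 0], [0, 0, 0]]]'

```text
clock: 9.1
eef_pos: [408.1, 266.2, 240.0]
tool_rot: [3.141, -0.0, 1.45]
force: [-0.6, -0.1, -2.8]
width: 15.3
gripper_force: 60.1
```

Run:
```python
from h import *
s=sensors.read_state(); print(s['clock'],s['eef_pos'],np.degrees(s['tool_rot']),s['force'])
d=snap('wrist');cv2.imwrite('pics/w2.png',d['img'][...,::-1])
```

```text
9.1 [408.14675232 266.15713793 240.04585062] [ 1.79970607e+02 -2.25307404e-02  8.30559923e+01] [-0.57026972 -0.13781333 -2.834742  ]
```

View pics/w2.png

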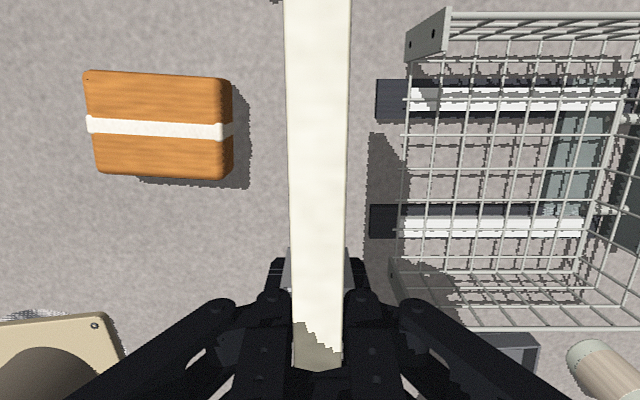

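Both tabs are clear in the wrist view: the left at about (405–450, 8–65) and the right at about (388–410, 258–300). Next I'll fit them.

Run:
```python
from h import *
d=load('wrist'); Q=cloud(d); y0=np.radians(-6.85)
ex=np.array([np.cos(y0),np.sin(y0)]);ey=np.array([-ex[1],ex[0]]); m=np.array([491.7,257.9])
s=(Q[...,:2]-m)@ex; t=(Q[...,:2]-m)@ey; z=Q[...,2]; r={}
for nm,sg in(('L',1),('R',-1)):
    k=(abs(s)<5)&(abs(t-sg*117)<22)&(z>35)&(z<128)
    q=np.polyfit(t[k],s[k],1); print(nm,k.sum(),'s med',np.median(s[k]).round(2),'t pct',np.percentile(t[k],[0,1,5,50,95,99,100]).round(1),'z',np.percentile(z[k],[0,100]).round(0), 's pct',np.percentile(s[k],[5,95]).round(1))
    f=k
    A=np.c_[z[f],np.ones(f.sum())]; print('  s tilt/z deg',np.degrees(np.polyfit(z[f],s[f],1)[0]).round(2))
    T=(abs(s)<9)&(abs(t-sg*117)<22)&(z>127)&(z<135)
    print('  top',T.sum(),np.percentile(t[T],[0,2,50,98,100]).round(1),np.percentile(s[T],[2,50,98]).round(1),np.median(z[T]).round(1))
    for zz in range(40,130,15):
        b=k&(abs(z-zz)<7)
        if b.any(): print('   z',zz,b.sum(),t[b].min().round(1),t[b].max().round(1),np.median(s[b]).round(1))
```

```text
L 1337 s med -2.04 t pct [105.3 105.4 105.7 118.3 130.1 131.2 131.6] z [ 35. 128.] s pct [-2.4 -1.5]
  s tilt/z deg 0.13
  top 457 [105.3 106.1 121.5 130.9 131.4] [-2.3 -0.1  8. ] 130.9
   z 40 108 105.4 131.2 -2.1
   z 55 137 105.4 131.6 -2.1
   z 70 174 105.4 131.4 -2.1
   z 85 195 105.4 131.3 -2.1
   z 100 238 105.4 131.6 -2.0
   z 115 277 105.4 131.5 -2.0
R 501 s med -2.13 t pct [-129.6 -128.4 -126.2 -108.3 -102.2 -101.9 -101.5] z [ 35. 112.] s pct [-2.5  1.2]
  s tilt/z deg 0.49Traceback (most recent call last):
  File "<stdin>", line 11, in <module>
    return _quantile_unchecked(
        a, q, axis, out, overwrite_input, method, keepdims, weights)
    return _ureduce(a,
                    func=_quantile_ureduce_func,
    ...<5 lines>...
                    overwrite_input=overwrite_input,
                    method=method)
    r = func(a, **kwargs)
    result = _quantile(arr,
                       quantiles=q,
    ...<2 lines>...
                       out=out,
                       weights=wgt)
    slices_having_nans = np.isnan(arr[-1, ...])
                                  ~~~^^^^^^^^^
IndexError: index -1 is out of bounds for axis 0 with size 0
```

send_rows --series '[[0, [0, 0, -0.5], [0, 0, 0]], [0, [0, 0, -0.7], [0, 0, 0]], [0, [0, 0, -0.7], [0, 0, 0]], [0, [0.1, 0, -0.5], [0, 0, 0]], [0, [0.4, -0.03, -0.11], [0, 0, 0]], [0, [0.4, -0.03, 0], [0, 0, 0]], [0, [0.2, -0.01, 0], [0, 0, 0]], [0, [0, 0, 0], [0, 0, 0]]]'

```text
clock: 10.15
eef_pos: [474.3, 261.4, 88.5]
tool_rot: [-3.141, 0.001, 1.448]
force: [-0.5, -0.1, -3.3]
width: 15.4
gripper_force: 60.0
```

```bash
cat >> h.py <<'E'
def st():
    s=sensors.read_state(); p=s['eef_pos']; y0=np.radians(-6.85); ex=np.array([np.cos(y0),np.sin(y0)]);ey=np.array([-ex[1],ex[0]]); v=p[:2]-[491.7,257.9]
    print('clk',s['clock'],'s %.2f t %.2f z %.2f'%(v@ex,v@ey,p[2]),'rpy',np.degrees(s['tool_rot']).round(2),'Fs %.1f Ft %.1f Fz %.1f'%(s['force'][:2]@ex,s['force'][:2]@ey,s['force'][2]),'T',s['torque'].round(2),'qd',abs(s['qd']).max().round(3))
E
python3 -c "
from h import *
st()"
```

```text
clk 10.15 s -17.72 t 1.43 z 88.50 rpy [-1.7994e+02  4.0000e-02  8.2970e+01] Fs -0.5 Ft -0.2 Fz -3.3 T [0.01 0.04 0.05] qd 0.034
```

send_rows --series '[[0, [0.05, -0.003, 0.015], [0, 0, 0.036]], [0, [0.05, -0.006, 0], [0, 0, 0]], [0, [0.05, -0.006, 0], [0, 0, 0]], [0, [0.05, -0.006, 0], [0, 0, 0]], [0, [0, 0, 0], [0, 0, 0]], [0, [0, 0, 0], [0, 0, 0]]]'

```text
clock: 10.9
eef_pos: [485.9, 260.8, 90.2]
tool_rot: [-3.141, 0.0, 1.452]
force: [-3.3, 2.1, -1.1]
width: 15.2
gripper_force: 60.2
```

```bash
python3 -c "
from h import *
st()"
```

```text
clk 10.9 s -6.09 t 2.16 z 90.19 rpy [-179.96    0.     83.22] Fs -3.5 Ft 1.7 Fz -1.1 T [ 0.11  0.4  -0.16] qd 0.001
```

send_rows --series '[[0, [-0.06, 0.007, 0], [0, 0, 0]], [0, [-0.06, 0.007, 0], [0, 0, 0]], [0, [0, -0.006, -0.01], [0, 0, 0]], [0, [0, 0, 0], [0, 0, 0]], [0, [0, 0, 0], [0, 0, 0]]]'

```text
clock: 11.52
eef_pos: [479.4, 261.0, 89.6]
tool_rot: [3.141, -0.0, 1.452]
force: [0.0, 0.1, -2.6]
width: 15.5
gripper_force: 60.0
```

```bash
python3 -c "
from h import *
st()"
```

```text
clk 11.525 s -12.58 t 1.65 z 89.60 rpy [179.99  -0.    83.2 ] Fs 0.0 Ft 0.1 Fz -2.6 T [-0.01  0.    0.06] qd 0.002
```

send_rows --series '[[0, [0.04, -0.005, 0], [0, 0, 0]], [0, [0.04, -0.005, 0], [0, 0, 0]], [0, [0.04, -0.005, 0], [0, 0, 0]], [0, [0.04, -0.005, 0], [0, 0, 0]], [0, [0.04, -0.005, 0], [0, 0, 0]], [0, [0.04, -0.005, 0], [0, 0, 0]], [0, [0, 0, 0], [0, 0, 0]], [0, [0, 0, 0], [0, 0, 0]]]'

```text
clock: 12.52
eef_pos: [491.6, 259.6, 89.5]
tool_rot: [-3.138, 0.001, 1.453]
force: [-7.1, 1.5, 1.2]
width: 15.6
gripper_force: 60.8
```

```bash
python3 -c "
from h import *
st()"
```

```text
clk 12.525 s -0.26 t 1.64 z 89.53 rpy [-1.7982e+02  5.0000e-02  8.3250e+01] Fs -7.3 Ft 0.6 Fz 1.2 T [ 0.25  1.16 -0.2 ] qd 0.002
```

send_rows --series '[[0, [0.03, -0.0035, 0], [0, 0, 0]], [0, [0.028, -0.0035, 0], [0, 0, 0]], [0, [0, 0, 0], [0, 0, 0]], [0, [0, 0, 0], [0, 0, 0]], [0, [0, 0, 0], [0, 0, 0]], [0, [0, 0, 0], [0, 0, 0]]]'

```text
clock: 13.28
eef_pos: [494.2, 259.3, 89.5]
tool_rot: [-3.137, 0.001, 1.453]
force: [-9.7, 1.3, 3.0]
width: 15.5
gripper_force: 61.0
```

```bash
python3 -W ignore - <<'E'
from h import *
st(); front()
s=load('side'); b=cv2.resize(s['img'][165:275,200:330],(780,660),interpolation=cv2.INTER_CUBIC)[:600]
cv2.imwrite('pics/c5.png',b[...,::-1]); d=load('wrist'); cv2.imwrite('pics/w3.png',d['img'][...,::-1])
E
```

```text
clk 13.275 s 2.30 t 1.64 z 89.51 rpy [-1.7973e+02  8.0000e-02  8.3260e+01] Fs -9.8 Ft 0.1 Fz 3.0 T [ 0.27  1.45 -0.18] qd 0.002
clk 13.275 tcp [494.2 259.3  89.5] rpy [-1.7973e+02  8.0000e-02  8.3260e+01] F [-9.7  1.3  3. ] w 15.5
top 281 rect in hand frame ((5.1798930168151855, -89.92707061767578), (25.1838436126709, 79.41861724853516), 0.3386610746383667) y lim [-129.61372888  -51.11238333] z lim [-56.02307941  46.22931164]
   side -1 z [40.7, 41.1, 40.5]
   side 1 z []
   face x= -17.07 tilt deg z,y [-0.16 -7.14]
side 1571 rect in hand frame ((1.3920364379882812, -1.032073974609375), (261.5280456542969, 26.74536895751953), 89.8104248046875) y lim [-130.83203977  128.88764679] z lim [-56.32844894  45.66910328]
   side -1 z [41.0, 40.7, 41.0]
   side 1 z [40.9, 39.3, 41.9]
   face x= -6.37 tilt deg z,y [0.36 0.56]
wrist 13825 rect in hand frame ((0.5870351791381836, 77.07841491699219), (54.75136947631836, 19.697256088256836), 87.0960922241211) y lim [ 50.22741571 104.02496636] z lim [-57.73786915  43.37122101]
   side -1 z []
   side 1 z [41.7, 41.7]
   face x= 19.58 tilt deg z,y [-2.55 -4.32]
```

View pics/c5.png

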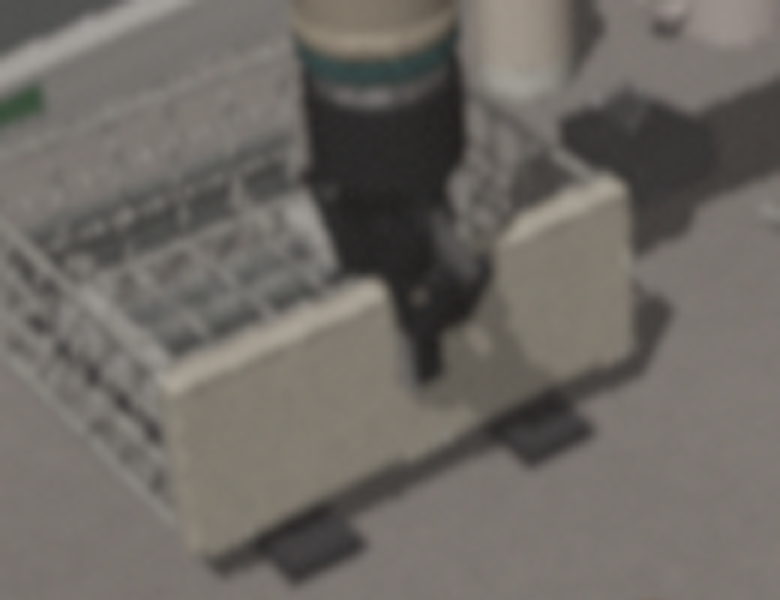

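View pics/w3.png

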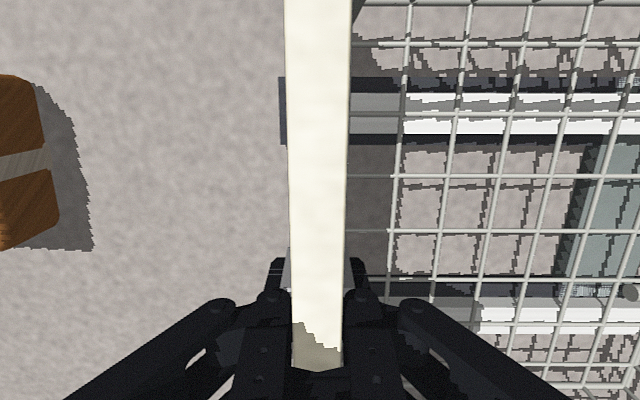

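The side view shows the front covering both tabs. The push is 9.8 N and steady. The moment hints that the lower edge carries most of the load, so I'll tilt the top in slightly to check it is flat.

send_rows --series '[[0, [0, 0, 0], [0.006, 0.06, 0]], [0, [0, 0, 0], [0, 0, 0]], [0, [0, 0, 0], [0, 0, 0]], [0, [0, 0, 0], [0, 0, 0]]]'

```text
clock: 13.92
eef_pos: [494.1, 259.3, 89.5]
tool_rot: [-3.131, 0.001, 1.453]
force: [-9.6, 1.9, 2.6]
width: 15.1
gripper_force: 61.0
```

```bash
python3 -c "
from h import *
st()"
```

```text
clk 13.925 s 2.19 t 1.66 z 89.49 rpy [-1.7942e+02  8.0000e-02  8.3270e+01] Fs -9.8 Ft 0.7 Fz 2.6 T [ 0.27  1.45 -0.23] qd 0.001
```

send_rows --series '[[0, [0, 0, 0], [0.012, 0.1, 0]], [0, [0, 0, 0], [0, 0, 0]], [0, [0, 0, 0], [0, 0, 0]], [0, [0, 0, 0], [0, 0, 0]]]'

```text
clock: 14.42
eef_pos: [494.0, 259.3, 89.5]
tool_rot: [-3.122, 0.001, 1.453]
force: [-9.5, 1.3, 3.5]
width: 15.6
gripper_force: 60.8
```

```bash
python3 -W ignore -c "
from h import *
st();front()"
```

```text
clk 14.425 s 2.09 t 1.67 z 89.48 rpy [-1.789e+02  9.000e-02  8.327e+01] Fs -9.6 Ft 0.1 Fz 3.5 T [ 0.29  1.48 -0.23] qd 0.002
clk 14.425 tcp [494.  259.3  89.5] rpy [-1.789e+02  9.000e-02  8.327e+01] F [-9.5  1.3  3.5] w 15.6
top 292 rect in hand frame ((1.2546186447143555, -90.69721984863281), (22.297748565673828, 78.41638946533203), 5.060762882232666) y lim [-129.70969093  -50.77707594] z lim [-55.30276027  46.41024784]
   side -1 z [41.4, 40.9, 41.6]
   side 1 z []
   face x= -15.14 tilt deg z,y [ 0.44 -5.67]
side 1588 rect in hand frame ((2.9223670959472656, -1.3783416748046875), (28.853515625, 261.3478698730469), 0.2690986394882202) y lim [-131.62081189  129.05769197] z lim [-56.48418225  45.5382682 ]
   side -1 z [41.2, 41.3, 41.0]
   side 1 z [40.7, 41.2, 41.7]
   face x= -6.28 tilt deg z,y [1.24 0.5 ]
wrist 14152 rect in hand frame ((2.131436347961426, 76.93937683105469), (53.980079650878906, 19.899152755737305), 89.6118392944336) y lim [ 50.11406829 104.31592771] z lim [-57.57278671  43.38099279]
   side -1 z []
   side 1 z [41.7, 41.7]
   face x= -32.16 tilt deg z,y [-1.84 24.33]
```

Tilting in changed nothing, so the contact may be at the top edge, with the arm flexing and the top leaning in. I'll tilt back past the earlier pose to find the transition.

send_rows --series '[[0, [0, 0, 0], [-0.018, -0.16, 0]], [0, [0, 0, 0], [-0.006, -0.06, 0]], [0, [0, 0, 0], [0, 0, 0]], [0, [0, 0, 0], [0, 0, 0]], [0, [0, 0, 0], [0, 0, 0]]]'

```text
clock: 15.2
eef_pos: [493.9, 259.3, 89.3]
tool_rot: [3.141, 0.001, 1.453]
force: [-8.3, 2.0, 2.6]
width: 15.6
gripper_force: 60.7
```

```bash
python3 -c "
from h import *
st()"
```

```text
clk 15.2 s 2.06 t 1.67 z 89.32 rpy [1.7999e+02 8.0000e-02 8.3280e+01] Fs -8.5 Ft 1.0 Fz 2.6 T [ 0.34  1.52 -0.23] qd 0.002
```

send_rows --series '[[0, [0, 0, 0], [-0.006, -0.06, 0]], [0, [0, 0, 0], [0, 0, 0]], [0, [0, 0, 0], [0, 0, 0]], [0, [0, 0, 0], [0, 0, 0]]]'

```text
clock: 15.7
eef_pos: [493.8, 259.3, 89.3]
tool_rot: [3.137, 0.001, 1.453]
force: [-9.1, 0.6, 1.9]
width: 15.5
gripper_force: 60.9
```

```bash
python3 -W ignore -c "
from h import *
st();front()"
```

```text
clk 15.7 s 1.87 t 1.67 z 89.30 rpy [1.7971e+02 8.0000e-02 8.3270e+01] Fs -9.1 Ft -0.5 Fz 1.9 T [ 0.45  1.92 -0.2 ] qd 0.001
clk 15.7 tcp [493.8 259.3  89.3] rpy [1.7971e+02 8.0000e-02 8.3270e+01] F [-9.1  0.6  1.9] w 15.5
top 279 rect in hand frame ((3.3850507736206055, -89.90826416015625), (22.99753761291504, 79.95673370361328), 1.1765297651290894) y lim [-129.80218603  -50.62685956] z lim [-55.41164068  45.94096904]
   side -1 z [40.7, 40.7, 42.2]
   side 1 z []
   face x= -16.69 tilt deg z,y [ 0.22 -7.07]
side 1558 rect in hand frame ((2.6857147216796875, -1.6348419189453125), (261.11566162109375, 28.54735565185547), 89.81710815429688) y lim [-129.7655549   129.09347946] z lim [-56.61839937  45.60526157]
   side -1 z [41.2, 40.7, 42.2]
   side 1 z [40.9, 41.2, 41.4]
   face x= -6.31 tilt deg z,y [0.11 0.44]
wrist 13623 rect in hand frame ((1.5039501190185547, 76.98519897460938), (53.992835998535156, 20.148744583129883), 89.90009307861328) y lim [ 50.30000672 103.87389481] z lim [19.49143487 43.33241713]
   side -1 z []
   side 1 z [41.7, 41.7]
   face x= -82.92 tilt deg z,y [-3.42 52.31]
```

The ratio of moment to force moved from 0.15 m (top edge) to 0.21 m (near mid-height of the tabs), so the front now lies flat. A small extra push will bring it to 10 N.

send_rows --series '[[0, [0.015, -0.002, 0], [0, 0, 0]], [0, [0, 0, 0], [0, 0, 0]], [0, [0, 0, 0], [0, 0, 0]], [0, [0, 0, 0], [0, 0, 0]], [0, [0, 0, 0], [0, 0, 0]], [0, [0, 0, 0], [0, 0, 0]]]'

```text
clock: 16.6
eef_pos: [494.5, 259.2, 89.3]
tool_rot: [3.137, 0.001, 1.453]
force: [-9.2, 1.4, 2.8]
width: 15.2
gripper_force: 60.8
```

```bash
python3 -c "
from h import *
st()"
```

```text
clk 16.6 s 2.65 t 1.66 z 89.28 rpy [1.7973e+02 8.0000e-02 8.3270e+01] Fs -9.3 Ft 0.3 Fz 2.8 T [ 0.45  1.94 -0.21] qd 0.001
```

```bash
python3 -c "
from h import *
st();print(ctrl.finish_job())"
```

```text
clk 16.6 s 2.65 t 1.66 z 89.28 rpy [1.7973e+02 8.0000e-02 8.3270e+01] Fs -9.3 Ft 0.3 Fz 2.8 T [ 0.45  1.94 -0.21] qd 0.001
the job is handed in; nothing more can be done
None
```

The wide front is out of the rack, still gripped, and held flat and upright against both tabs, aligned to their edges within about 1 mm by my measurements; the push reads 9.3 N with the basket about 12 mm back, and I handed the job in at 16.6 s (no verdict was shown).

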